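# Open the cooling guard and hold its gate wide

## Task

A jar of fresh decoction has cooled in the guarded bay and a colleague wants to lift it out. Without forcing the gate, first squeeze the red catch on the pillar fully together (it stays released when let go), then squeeze the blue catch on top of the gate and, keeping it squeezed, swing the gate out past its detent until it stands wide open, about square to where it started. Finish still gripping the squeezed blue catch, keeping the gate wide against its closing spring, and leave the jars and the cup where they stand.

Things in the scene. Friction and masses are not known exactly. Their poses are not given: they have to be found in the camera images.
- guard: Cooling guard, a fixed low steel pen (190 x 315 mm base plate, tube fence, nothing taller than 190 mm). Origin on the work surface at the middle of the gate line. Its y axis runs along the closed gate, from the catch pillar (-y side) to the hinge post (+y side); the gate swings out to its -x side, towards the robot; z up.
- red_grip (a point): Centre of the red squeeze catch on the white pillar, 160 mm up, 105 mm to the guard's -y side of its origin. Two upright red tabs, 24 mm wide (guard x), 8 mm thick (y), standing from 135 to 187 mm above the work surface; outer faces 56 mm apart along guard y, 32 mm fully squeezed. Linked, they close evenly about this point; about 3 N on each moves them and they stay where left.
- red_catch (a joint): How far each red tab has been squeezed inward, m: 0 latched (as it starts) to 0.012 fully squeezed. Its bolt clears the gate from 0.008.
- blue_grip (a point): Black plate with the blue squeeze catch on the gate's top rail. This point is the centre of the blue tabs, 160 mm up, 110 mm from the hinge axis; y points along the gate to the hinge and turns with it. Tabs sized, spaced and closing (along y) as the red ones, but sprung: 3 N on each starts them, 7 N holds them fully squeezed; let go, they spring out. 130 mm from the red catch when closed.
- blue_catch (a joint): How far each blue tab has been squeezed inward, m: 0 latched to 0.012 fully squeezed. Its bolt clears its keeper from 0.008.
- gate: The gate, a barred steel leaf 165 mm long, 12 mm thick, top rail at 130 mm. Origin on its vertical hinge axis at the work surface, 135 mm to the guard's +y side of the guard's origin; turns with the gate, its y axis pointing along the leaf from the free end to the hinge (equal to the guard's y when closed).
- gate_angle (a joint): Gate angle, rad: 0 closed (as it starts), growing as it swings out to the guard's -x side (clockwise seen from above); 1.57 is square to the closed gate, stop at 1.75. The detent is felt from 0.2 to 0.8; passing it takes about 5 N at the handle. A closing spring pulls the handle back with 1 to 3 N everywhere.
- amber_jar: Amber glass jar with steel cap, 64 mm across, 105 mm tall, standing in the bay behind the gate; origin under its centre. Leave alone.
- white_jar: White jar with wooden cap, 68 mm across, 90 mm tall, standing on the table beside the guard; origin under its centre. Leave alone.
- steel_cup: Open metal cup, 72 mm across the rim, 80 mm tall, standing on the table beside the guard; origin under its centre. Leave alone.

How it is judged:
By the outcome, as a careful person would: the job done as asked, in the order asked, and still so for the second after the job is handed in, while the arm keeps its last pose, push and grip.
It also fails if it takes over 45 s, if anything falls off the work surface, if the arm or the gripper's body presses on something with over 40 N, if the wrist force passes 120 N, or if a joint passes its speed limit or range.

## Robot

A 7-joint arm with a two-finger parallel gripper is mounted at the origin on the work surface. World frame = base frame: x ahead of the robot, y to its left, z up, the work surface at z = 0. Lengths are in m, angles in degrees, forces in N, time in s.
With the tool pointing down it reaches from about 0.425 to 0.875 m from the base axis. Payload 4.7 kg.
Tool frame: the origin (TCP) lies on the centre line of the jaws, within the pads' length; the fingertips stand 11 mm ahead of it and the grasp point (between the pads) lies 8 mm behind it; z points along the fingers, y is the direction in which the jaws open and shut (so a half turn about z gives the same grasp; the last joint's range is limited). The gripper opens to 87 mm and grips with 3 to 60 N. Pads are 19 mm wide; open, the fingers measure 117 mm over their backs; the gripper's body (75 mm by 190 mm) begins 51 mm behind the grasp point.
Start: joints at [0.808, 18.392, -4.016, 83.108, 1.295, 78.541, -3.26], TCP at [0.65, -0, 0.234] pointing down, gripper open.
Joint ranges: [-163.93, 163.93], [-17.29, 119.83], [-79.2, 71.16], [3.27, 140.29], [-89.18, 269.18], [5.43, 117.66], [-154.24, 154.24]. Speed limits (degrees/s): [147.25, 147.25, 180, 180, 180, 180, 180].

## Interface

Orientations are given as [roll, pitch, yaw] about the fixed x, y, z axes, in that order (R = Rz(yaw) Ry(pitch) Rx(roll)).
In Python, from cell import env gives the robot as it stands.
- The arm moves only by the tool servo_tool, never from a script. Its argument "moves" is text: rows parted by semicolons, each of 7 numbers parted by spaces: the shift along the tool's x, y, z as a fraction of full scale, then the turn, a rotation vector about the tool's x, y, z as a fraction of full scale, then the gripper's target within -1 to 1 (shut at 1, half-way at 0, fully open at -1). A call has 1 to 20 rows; each row shifts and turns the pose as measured when the row begins, along the tool's axes as they then stand; what a row does not reach is not made up. Full scale, the value 1, is 1000 mm for a shift and 0.5 rad for a turn. A row lasts 1/12 s, in which the tool goes at most 41.7 mm and 7.16 degrees, less where a joint would pass 70% of its speed; a pose out of reach is approached as far as the arm can. A call with a number of a shift or a turn outside -1 to 1 is refused whole. A call with a gripper value outside its range is refused whole. The fingers move at their own pace and stop on an object; "squeeze" is the grip in N (left out, the last holds). Time passes only in rows, so rows that do not move let the fingers close. It gives the time, the measured TCP pose, the force and the opening at its end, in the units of the state.
- env.get_obs(): the state, without advancing time (a new reading comes with each control period).
- env.read_camera(name): name is "scene" or "side" or "wrist"; returns a dict with "img" (480x640x3 uint8, red, green, blue), "range_z" (480x640 float32, m along the optical axis (not along the pixel's ray), 0 where there is no reading), "mtx" (3x3 intrinsics, pixels), "T" (4x4, takes a point from camera to world coordinates); the wrist camera has in their place "hand_eye" (4x4, takes a point from camera to tool coordinates, whose origin is the TCP and whose axes are the flange's). Camera axes: x right, y up, looking along -z (the intrinsics and any distortion apply to the point x, -y, -z); pixel columns grow to the right and rows downward; lengths in m; the calibration is good to about 2 mm. The wrist camera is an equidistant fisheye: a pixel r from the principal point sees the ray r / f radians off the axis. A picture is of the moment at which its call begins: read the wrist's pose just before it.
- env.sign_off(): hands the job in, once; it reports no verdict.
The state is a dict: "time_s": time; "qpos": joint angles; "joint_velocities": joint speeds; "effort": joint torques, N m; "tool_pos": TCP position; "tool_rot": TCP orientation; "force": force on the tool from outside, world axes, zero at the start; "wrist_torque": the same for the moment, N m; "grip_width": finger opening in m.
Only numpy, scipy, OpenCV 4.12 (cv2) and the standard library are available. Lean on these libraries where they do the work, as an engineer would, in place of code of your own. Each camera call takes 0.05 s, during which the arm holds its last target.

## Working session

There is one attempt and no reset: what is moved stays moved. The work goes in short steps, Python scripts to look and compute and a tool call to move; the robot and the scene stay as the last step left them, time stands still between calls to the robot, and variables do not carry over. Pictures are saved under pics/ and viewed, and the job is handed in when it is done.

Besides the shell and the picture viewer there is one more tool, called after ">>>" as name(argument=value, ...) on one line, values as JSON. servo_tool: Moves the arm, as the interface text tells. Its arguments: {"type":"object","properties":{"moves":{"type":"string"},"squeeze":{"type":"number"}},"required":["moves"]}

```bash
ls; mkdir -p pics
python3 - <<'E'
from cell import env
import cv2,numpy as np
o=env.get_obs();print(o)
for n in ['scene','side','wrist']:
    c=env.read_camera(n);cv2.imwrite(f'pics/{n}0.png',c['img'][:,:,::-1]);np.savez(f'pics/{n}0.npz',**c)
    print(n,c['mtx'],c.get('T',c.get('hand_eye')),[k for k in c])
E
```

```text
pics
{'time_s': 0.0, 'qpos': array([ 0.80713633, 18.43881192, -4.01612321, 83.17643867,  1.29549601,
       78.54225425, -3.2591495 ]), 'joint_velocities': array([ 0.05087769,  0.07524147,  0.03121325, -0.0226073 , -0.06126002,
       -0.07005972,  0.02968378]), 'effort': array([-2.58547143e-04, -4.91284704e+01, -4.03903294e-01, -3.12526345e+01,
       -6.40594075e-02,  4.37659642e-02,  1.61017233e-04]), 'tool_pos': array([ 6.49445028e-01, -3.92089989e-05,  2.32450945e-01]), 'tool_rot': array([-1.79887774e+02,  6.22697162e-03,  9.00041645e+01]), 'force': array([ 0.31525145, -0.06890502,  0.25702552]), 'wrist_torque': array([-0.06334309, -0.01871259, -0.00774833]), 'grip_width': 0.08702643053136275}
scene [[444.66291913   0.         320.43856435]
 [  0.         444.66291913 240.27488072]
 [  0.           0.           1.        ]] [[ 0.5972218  -0.4230439   0.68143963  1.29295324]
 [ 0.80204478  0.32249554 -0.50271344 -0.43718606]
 [-0.00709139  0.84677653  0.53190152  0.63265809]
 [ 0.          0.          0.          1.        ]] ['img', 'range_z', 'mtx', 'T']
side [[546.0425107    0.         323.03663045]
 [  0.         546.0425107  239.98327856]
 [  0.           0.           1.        ]] [[ 0.96777877  0.15995466 -0.19447046  0.47322318]
 [-0.25152452  0.57784571 -0.77642112 -0.69368099]
 [-0.01181825  0.80031797  0.59945933  0.68510592]
 [ 0.          0.          0.          1.        ]] ['img', 'range_z', 'mtx', 'T']
wrist [[371.64829954   0.         322.97311672]
 [  0.         371.64829954 237.85103187]
 [  0.           0.           1.        ]] [[ 1.40647345e-03  9.56642734e-01  2.91260540e-01  7.98142932e-02]
 [ 9.99998441e-01 -1.65654553e-03  6.11998424e-04  1.28548248e-04]
 [ 1.06795019e-03  2.91259225e-01 -9.56643572e-01 -1.50056065e-01]
 [ 0.00000000e+00  0.00000000e+00  0.00000000e+00  1.00000000e+00]] ['img', 'range_z', 'mtx', 'hand_eye']
```

View pics/scene0.png

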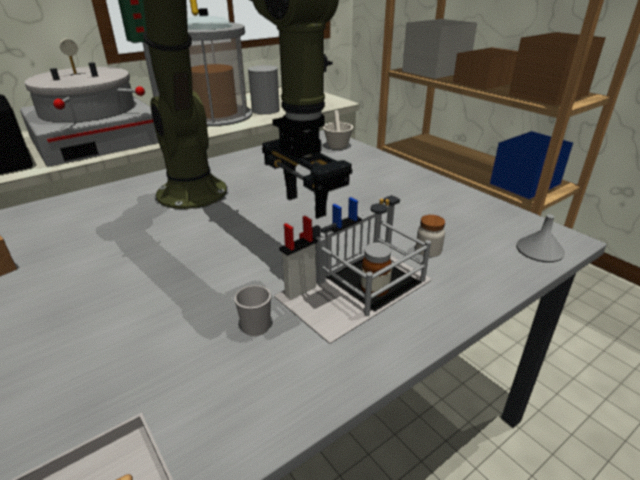

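View pics/side0.png

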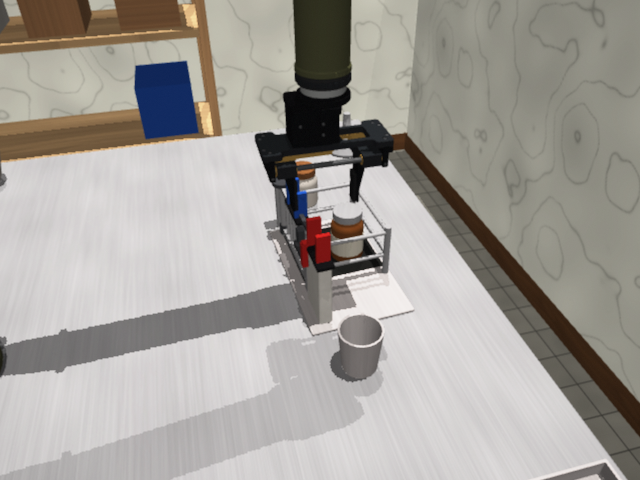

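View pics/wrist0.png

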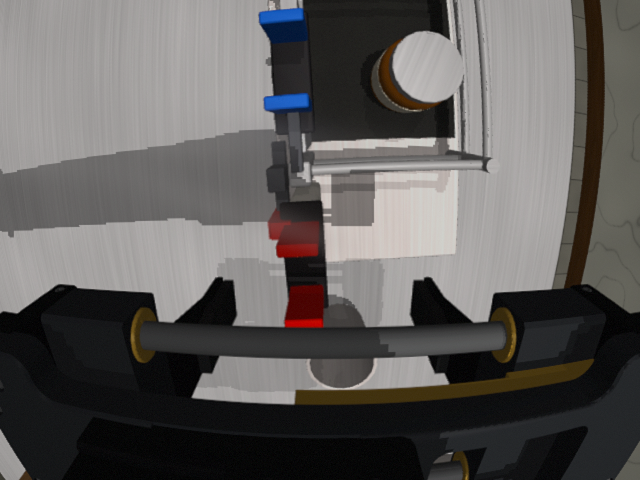

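The scene view shows the red tabs at about (289,237) and (307,228), and the blue at (337,214) and (353,208). In the wrist view, red is at (297,235) and (305,305), and blue at (283,25) and (287,103). I'll measure both from depth.

```bash
cat > h.py <<'E'
import numpy as np,cv2
from scipy.spatial.transform import Rotation as R
def toolT(o):
    T=np.eye(4);T[:3,:3]=R.from_euler('xyz',o['tool_rot'],degrees=True).as_matrix();T[:3,3]=o['tool_pos'];return T
def cloud(c,o=None):
    K=c['mtx'];v,u=np.mgrid[:480,:640].astype(float)
    x=(u-K[0,2])/K[0,0];y=(v-K[1,2])/K[1,1];z=c['range_z'].astype(float)
    if 'hand_eye' in c:
        r=np.hypot(x,y)+1e-12;s=np.tan(np.minimum(r,1.5))/r;x=x*s;y=y*s;T=toolT(o)@c['hand_eye']
    else:T=c['T']
    P=np.stack([x*z,-y*z,-z,np.ones_like(z)],-1)@T.T
    return P[...,:3],z>0
def masks(img):
    i=img.astype(int);r,g,b=i[...,0],i[...,1],i[...,2]
    return {'red':(r>110)&(g<50)&(b<50),'blue':(b>90)&(r<60)&(g<110)&(b>g+50)}
def report(c,o=None):
    P,ok=cloud(c,o)
    for k,m in masks(c['img']).items():
        m=cv2.erode(m.astype(np.uint8),np.ones((2,2)))
        n,l,s,ce=cv2.connectedComponentsWithStats(m)
        for j in range(1,n):
            if s[j,4]<25: continue
            p=P[(l==j)&ok]
            p=p[(p[:,2]>.1)&(p[:,2]<.25)&(p[:,0]<.9)]
            if len(p)<15: continue
            t=p[p[:,2]>np.percentile(p[:,2],97)-.004]
            print(k,ce[j].round(),len(p),'min',np.percentile(p,3,axis=0).round(4),'max',np.percentile(p,97,axis=0).round(4),'topmean',t.mean(0).round(4), len(t))
E
python3 - <<'E'
from h import *
from cell import env
o=env.get_obs();print(o['time_s'],o['tool_pos'])
for n in ['scene','side','wrist']:
    print(n);c=dict(np.load(f'pics/{n}0.npz'));report(c,o)
E
```

```text
0.15 [ 6.49578258e-01 -2.19463845e-05  2.32725847e-01]
scene
red [ 58. 102.] 33 min [-0.4847 -0.2488  0.225 ] max [-0.469  -0.2289  0.2378] topmean [-0.4793 -0.2385  0.236 ] 12
side
red [319. 239.] 583 min [ 0.626  -0.0406  0.1403] max [0.6467 0.0106 0.1883] topmean [ 0.6353 -0.0227  0.187 ] 89
red [305. 253.] 75 min [0.6148 0.0039 0.1028] max [0.6206 0.0118 0.1451] topmean [0.6179 0.0085 0.1436] 17
blue [302. 204.] 149 min [0.622  0.0886 0.1424] max [0.6395 0.0933 0.1873] topmean [0.6323 0.0914 0.1861] 17
wrist
red [275. 235.] 51 min [0.6142 0.0061 0.1408] max [0.62   0.0107 0.1436] topmean [0.6171 0.0086 0.1427] 50
red [297. 250.] 427 min [0.6248 0.0094 0.1848] max [0.6456 0.0155 0.1872] topmean [0.6352 0.0125 0.186 ] 427
red [305. 323.] 261 min [ 0.6277 -0.037   0.1849] max [ 0.6484 -0.0319  0.1871] topmean [ 0.6388 -0.0344  0.186 ] 261
blue [281.  16.] 489 min [0.6168 0.1382 0.1843] max [0.638  0.1446 0.1873] topmean [0.6275 0.1414 0.1859] 487
blue [287. 102.] 575 min [0.6198 0.0906 0.1846] max [0.6411 0.0974 0.1873] topmean [0.6306 0.0939 0.186 ] 575
```

Both tab pairs measure 0.186 m high, about 47 mm between tab centres, and 129 mm between the catches. All of that fits the text. Guard yaw is about 3.7°. I'll turn the jaws by +94° (CCW), so that the later swing of about -90° stays within j7's range.

>>> servo_tool(moves="0 0 0 0 0 -0.24 -1;0 0 0 0 0 -0.24 -1;0 0 0 0 0 -0.24 -1;0 0 0 0 0 -0.24 -1;0 0 0 0 0 -0.24 -1;0 0 0 0 0 -0.24 -1;0 0 0 0 0 -0.24 -1;0 0 0 0 0 -0.24 -1;0 0 0 0 0 -0.24 -1;0 0 0 0 0 -0.24 -1;0 0 0 0 0 -0.24 -1;0 0 0 0 0 -0.24 -1;0 0 0 0 0 -0.24 -1;0 0 0 0 0 0 -1", squeeze=20)

```text
time_s: 1.32
tool_pos: [0.6461, -0.0003, 0.2256]
tool_rot: [180.0, -0.8, -176.9]
force: [0.1, -0.5, -0.7]
grip_width: 0.087
```

```bash
cat > look.py <<'E'
import sys
from h import *
from cell import env
tag=sys.argv[1]
for n in sys.argv[2:]:
    o=env.get_obs();c=env.read_camera(n)
    cv2.imwrite(f'pics/{n}{tag}.png',c['img'][:,:,::-1]);print(n);report(c,o)
o=env.get_obs()
print({k:np.round(o[k],4) for k in['time_s','qpos','tool_pos','tool_rot','force','grip_width']})
E
python3 look.py 1 wrist side scene
```

```text
wrist
red [344. 214.] 191 min [0.615  0.0071 0.1406] max [0.624  0.017  0.1432] topmean [0.6188 0.0119 0.1419] 191
red [261. 259.] 359 min [ 0.627  -0.038   0.1847] max [ 0.6471 -0.0327  0.1871] topmean [ 0.6369 -0.0353  0.1859] 359
red [348. 258.] 375 min [0.624  0.01   0.1847] max [0.6442 0.0152 0.187 ] topmean [0.6339 0.0127 0.1858] 375
blue [487. 257.] 348 min [0.6192 0.091  0.1847] max [0.6401 0.0972 0.1871] topmean [0.6295 0.0941 0.1859] 348
blue [552. 255.] 276 min [0.616  0.1385 0.1847] max [0.6371 0.1451 0.187 ] topmean [0.6263 0.1416 0.1858] 276
side
red [314. 229.] 225 min [0.6255 0.0064 0.142 ] max [0.6447 0.011  0.1865] topmean [0.6345 0.0074 0.185 ] 30
red [323. 248.] 296 min [ 0.6286 -0.0411  0.1403] max [ 0.6467 -0.0366  0.1851] topmean [ 0.6375 -0.0391  0.1838] 38
red [305. 257.] 57 min [0.6147 0.0036 0.1014] max [0.6207 0.0082 0.1403] topmean [0.618  0.0055 0.1392] 8
blue [297. 197.] 419 min [0.6184 0.0887 0.144 ] max [0.6388 0.1413 0.1881] topmean [0.6265 0.1126 0.1868] 65
scene
red [ 58. 102.] 32 min [-0.4856 -0.2488  0.225 ] max [-0.4679 -0.2292  0.2378] topmean [-0.479  -0.2382  0.2361] 10
{'time_s': np.float64(1.4667), 'qpos': array([ 10.3431,  19.5188, -16.2878,  83.1847,   5.4383,  78.8515,
        86.5536]), 'tool_pos': array([ 6.462e-01, -3.000e-04,  2.258e-01]), 'tool_rot': array([ 179.9904,   -0.7761, -177.2647]), 'force': array([ 0.2649,  0.0468, -0.1298]), 'grip_width': np.float64(0.0871)}
```

View pics/wrist1.png

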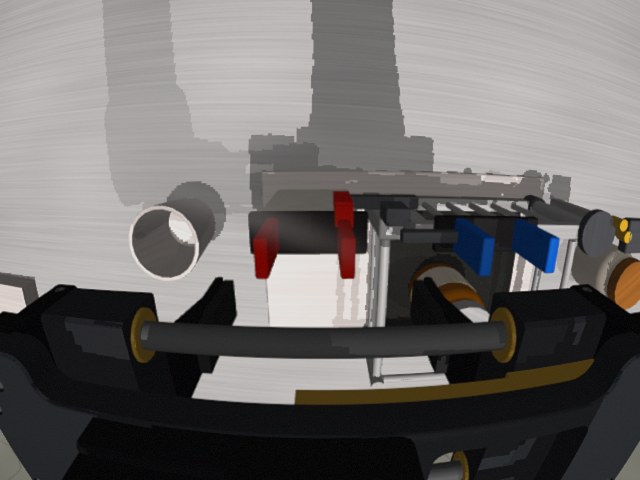

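```bash
cat > to.py <<'E'
import sys
from h import *
from cell import env
# x y z yaw -> total shift (tool axes) & rotvec fraction
x,y,z,yaw=map(float,sys.argv[1:5])
o=env.get_obs();T=toolT(o);Rt=R.from_euler('xyz',[180,0,yaw],degrees=True).as_matrix()
print('pos',o['tool_pos'].round(4),'rot',o['tool_rot'].round(2),'F',o['force'].round(1),'t',o['time_s'],'w',round(o['grip_width'],4))
print('shift',(T[:3,:3].T@(np.array([x,y,z])-T[:3,3])).round(4),'turn',(R.from_matrix(T[:3,:3].T@Rt).as_rotvec()/.5).round(3))
E
python3 to.py .636 -.0112 .2 -176.35
```

```text
pos [ 6.462e-01 -3.000e-04  2.258e-01] rot [ 179.99   -0.78 -177.26] F [ 0.3  0.  -0.1] t 1.4667 w 0.0871
shift [ 0.0103 -0.0104  0.0259] turn [ 0.001 -0.027 -0.032]
```

>>> servo_tool(moves="0.010 -0.010 0 0 -0.027 -0.032 -1;0 0 0.012 0 0 0 -1;0 0 0.012 0 0 0 -1;0 0 0 0 0 0 -1")

```text
time_s: 1.8
tool_pos: [0.637, -0.0101, 0.2002]
tool_rot: [180.0, 0.1, -176.8]
force: [-1.1, 0.2, -0.5]
grip_width: 0.087
```

```bash
python3 to.py .636 -.0112 .152 -176.35
```

```text
pos [ 0.637  -0.0101  0.2002] rot [ 1.7996e+02  9.0000e-02 -1.7680e+02] F [-1.1  0.2 -0.5] t 1.8 w 0.087
shift [ 0.0012 -0.0011  0.0482] turn [ 0.001  0.003 -0.016]
```

>>> servo_tool(moves="0.001 -0.001 0.012 0 0.003 -0.016 -1;0 0 0.012 0 0 0 -1;0 0 0.012 0 0 0 -1;0 0 0.010 0 0 0 -1;0 0 0 0 0 0 -1")

```text
time_s: 2.22
tool_pos: [0.6391, -0.0092, 0.1494]
tool_rot: [179.9, 0.3, -176.4]
force: [2.3, -0.8, -0.0]
grip_width: 0.0868
```

```bash
python3 to.py .636 -.0112 .152 -176.35;python3 look.py 2 wrist side
```

```text
pos [ 0.6391 -0.0092  0.1494] rot [ 179.88    0.31 -176.39] F [ 2.3 -0.8 -0. ] t 2.2167 w 0.0868
shift [ 0.0033 -0.0018 -0.0026] turn [ 0.004  0.011 -0.001]
wrist
red [371. 251.] 74 min [0.6119 0.0058 0.1377] max [0.6136 0.0164 0.1398] topmean [0.6127 0.0111 0.1388] 74
red [372. 266.] 487 min [0.6142 0.0062 0.1406] max [0.625  0.0171 0.1429] topmean [0.6188 0.0115 0.1419] 487
red [251. 323.] 82 min [ 0.6255 -0.0387  0.1847] max [ 0.6278 -0.0329  0.1868] topmean [ 0.6267 -0.0358  0.1856] 82
red [386. 323.] 102 min [0.6225 0.0087 0.1846] max [0.6249 0.0152 0.1865] topmean [0.6237 0.0118 0.1856] 102
red [256. 365.] 207 min [ 0.6423 -0.0377  0.1848] max [ 0.648  -0.0318  0.1868] topmean [ 0.6451 -0.0346  0.1859] 207
red [382. 365.] 243 min [0.6391 0.0098 0.1847] max [0.6454 0.0161 0.1869] topmean [0.6422 0.0128 0.1858] 243
side
red [305. 255.] 66 min [0.6148 0.0035 0.1009] max [0.6207 0.008  0.1435] topmean [0.6178 0.006  0.1422] 11
red [319. 257.] 41 min [ 0.6282 -0.0412  0.1379] max [ 0.6339 -0.0371  0.1578] topmean [ 0.6309 -0.0392  0.1562] 9
{'time_s': np.float64(2.3167), 'qpos': array([ 11.4099,  20.565 , -16.1072,  90.6433,   5.8579,  69.3425,
        87.8638]), 'tool_pos': array([ 0.639 , -0.0092,  0.1502]), 'tool_rot': array([ 179.8871,    0.2903, -176.3724]), 'force': array([ 5.5812, -0.5281, -3.5188]), 'grip_width': np.float64(0.0873)}
```

View pics/wrist2.png

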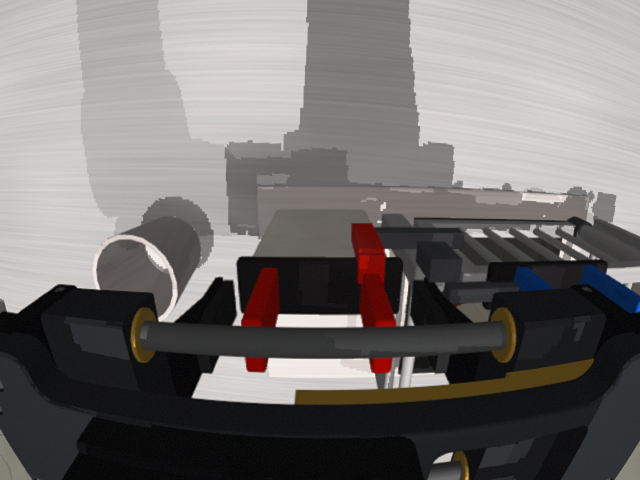

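View pics/side2.png

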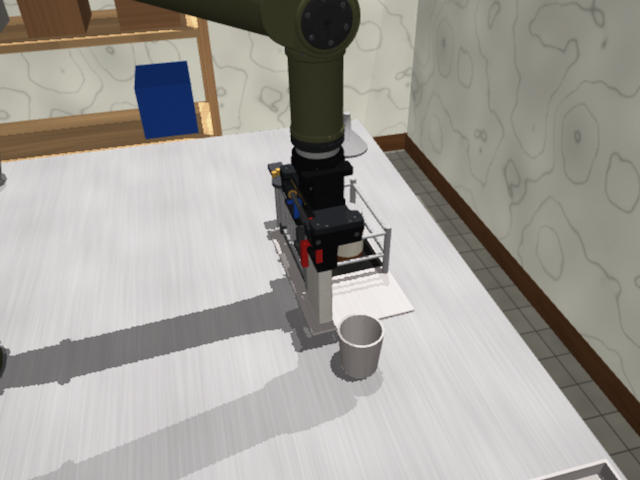

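The jaws straddle the red tabs, at (258,320) and (380,320). I'll correct the small offset and check the force reading.

>>> servo_tool(moves="0.003 -0.002 -0.002 0 0.01 0 -1;0 0 0 0 0 0 -1")

```text
time_s: 2.48
tool_pos: [0.6393, -0.0101, 0.1514]
tool_rot: [179.8, 0.4, -176.4]
force: [1.7, 0.3, 0.9]
grip_width: 0.0871
```

```bash
python3 to.py .636 -.0112 .152 -176.35
```

```text
pos [ 0.6393 -0.0101  0.1514] rot [ 179.79    0.39 -176.39] F [1.7 0.3 0.9] t 2.4833 w 0.0871
shift [ 0.0034 -0.0008 -0.0006] turn [ 0.007  0.014 -0.002]
```

>>> servo_tool(moves="0.004 -0.001 0 0 0.014 0 -1;0.003 0 0 0 0 0 -1;0 0 0 0 0 0 0")

```text
time_s: 2.73
tool_pos: [0.639, -0.0097, 0.1522]
tool_rot: [179.6, 0.9, -176.5]
force: [0.1, 0.5, -0.1]
grip_width: 0.0848
```

```bash
python3 to.py .636 -.0112 .152 -176.35
```

```text
pos [ 0.639  -0.0097  0.1522] rot [ 179.65    0.89 -176.48] F [ 0.1  0.5 -0.1] t 2.7333 w 0.0848
shift [ 0.0031 -0.0013  0.0001] turn [ 0.012  0.031 -0.004]
```

Run:
```python
from cell import env
import time
for i in range(1):
    o=env.get_obs();print({k:o[k].round(3) for k in['force','wrist_torque','joint_velocities','effort','qpos']})
```

```text
{'force': array([ 0.116,  0.519, -0.054]), 'wrist_torque': array([ 0.217, -0.254, -0.108]), 'joint_velocities': array([-0.2  ,  0.561, -0.152, -0.737, -0.231, -0.458, -0.115]), 'effort': array([  0.69 , -48.637,  -2.09 , -29.347,   0.348,   0.353,   0.059]), 'qpos': array([ 11.714,  20.067, -16.156,  91.068,   5.497,  68.797,  88.104])}
```

>>> servo_tool(moves="0.008 -0.002 0 0 0.03 0 0")

```text
time_s: 2.82
tool_pos: [0.6317, -0.0111, 0.1524]
tool_rot: [179.6, 0.1, -176.4]
force: [-0.6, 0.0, 0.1]
grip_width: 0.08
```

>>> servo_tool(moves="0 0 0 0 0 0 0")

```text
time_s: 2.9
tool_pos: [0.63, -0.0117, 0.1522]
tool_rot: [179.6, -0.1, -176.4]
force: [-0.9, -0.3, -0.5]
grip_width: 0.0741
```

```bash
python3 to.py .636 -.0112 .152 -176.35;  python3 - <<'E'
from cell import env
o=env.get_obs();print({k:o[k].round(3) for k in['force','wrist_torque','joint_velocities','effort','qpos']})
E
```

```text
pos [ 0.63   -0.0117  0.1522] rot [ 1.7962e+02 -1.3000e-01 -1.7641e+02] F [-0.9 -0.3 -0.5] t 2.9 w 0.0741
shift [-0.006   0.0001  0.0002] turn [ 0.013 -0.005 -0.002]
{'force': array([-0.916, -0.337, -0.469]), 'wrist_torque': array([ 0.106, -0.021, -0.052]), 'joint_velocities': array([-0.494,  0.311, -0.444, -0.692, -0.308, -1.54 , -0.329]), 'effort': array([-6.9200e-01, -4.8317e+01, -3.3190e+00, -3.0261e+01, -1.2400e-01,
       -3.0000e-03,  2.2000e-02]), 'qpos': array([ 11.904,  19.762, -16.138,  91.461,   5.345,  69.712,  88.387])}
```

>>> servo_tool(moves="-0.005 0 0 0 0 0 0.2;0 0 0 0 0 0 0.3")

```text
time_s: 3.07
tool_pos: [0.6338, -0.0115, 0.152]
tool_rot: [179.6, -0.3, -176.4]
force: [-0.9, 0.1, 0.5]
grip_width: 0.0615
```

```bash
python3 to.py .636 -.0112 .152 -176.35
```

```text
pos [ 0.6338 -0.0115  0.152 ] rot [ 179.64   -0.31 -176.39] F [-0.9  0.1  0.5] t 3.0667 w 0.0615
shift [-0.0022  0.0002 -0.0001] turn [ 0.013 -0.011 -0.002]
```

Good. Now I'll close on the red catch.

>>> servo_tool(moves="0 0 0 0 0 0 1;0 0 0 0 0 0 1;0 0 0 0 0 0 1;0 0 0 0 0 0 1;0 0 0 0 0 0 1;0 0 0 0 0 0 1;0 0 0 0 0 0 1;0 0 0 0 0 0 1", squeeze=20)

```text
time_s: 3.73
tool_pos: [0.6336, -0.0111, 0.1517]
tool_rot: [179.6, -0.4, -176.5]
force: [1.2, 0.9, -0.0]
grip_width: 0.0322
```

```bash
python3 to.py .636 -.0112 .152 -176.35
```

```text
pos [ 0.6336 -0.0111  0.1517] rot [ 179.57   -0.39 -176.46] F [ 1.2  0.9 -0. ] t 3.7333 w 0.0322
shift [-0.0024 -0.0002 -0.0003] turn [ 0.015 -0.014 -0.004]
```

Width is 32.2 mm, so the red catch is fully squeezed. I'll open, lift straight up and verify.

>>> servo_tool(moves="0 0 0 0 0 0 -1;0 0 0 0 0 0 -1;0 0 0 0 0 0 -1;0 0 0 0 0 0 -1;0 0 0 0 0 0 -1;0 0 0 0 0 0 -1;0 0 -0.015 0 0 0 -1;0 0 -0.02 0 0 0 -1;0 0 -0.02 0 0 0 -1;0 0 -0.01 0 0 0 -1;0 0 0 0 0 0 -1")

```text
time_s: 4.65
tool_pos: [0.6321, -0.0122, 0.2167]
tool_rot: [179.6, -0.8, -176.4]
force: [0.6, -0.8, 0.7]
grip_width: 0.0866
```

```bash
python3 look.py 3 wrist;python3 to.py .6285 .1178 .212 -176.35
```

```text
wrist
red [343. 239.] 207 min [ 0.6152 -0.0051  0.1406] max [0.6234 0.0047 0.1429] topmean [ 6.191e-01 -2.000e-04  1.418e-01] 207
red [302. 289.] 439 min [ 0.6259 -0.0264  0.1847] max [ 0.6466 -0.02    0.1869] topmean [ 0.6356 -0.0231  0.1858] 439
red [346. 289.] 380 min [ 0.6246 -0.0027  0.1846] max [0.6449 0.003  0.1869] topmean [6.341e-01 3.000e-04 1.858e-01] 380
blue [568. 277.] 161 min [0.6158 0.1383 0.1846] max [0.6292 0.1447 0.1866] topmean [0.6224 0.1414 0.1857] 161
blue [506. 280.] 242 min [0.6186 0.0907 0.1845] max [0.6323 0.0975 0.1868] topmean [0.6253 0.0938 0.1857] 242
{'time_s': np.float64(4.7), 'qpos': array([ 11.864 ,  18.1091, -16.2467,  86.1193,   4.732 ,  77.2953,
        88.9053]), 'tool_pos': array([ 0.6318, -0.0121,  0.2158]), 'tool_rot': array([ 179.6273,   -0.8004, -176.3644]), 'force': array([0.0539, 0.1913, 0.2925]), 'grip_width': np.float64(0.0863)}
pos [ 0.6318 -0.0121  0.2158] rot [ 179.63   -0.8  -176.36] F [0.1 0.2 0.3] t 4.7 w 0.0863
shift [-0.005   0.1299  0.0046] turn [ 0.013 -0.028 -0.001]
```

View pics/wrist3.png

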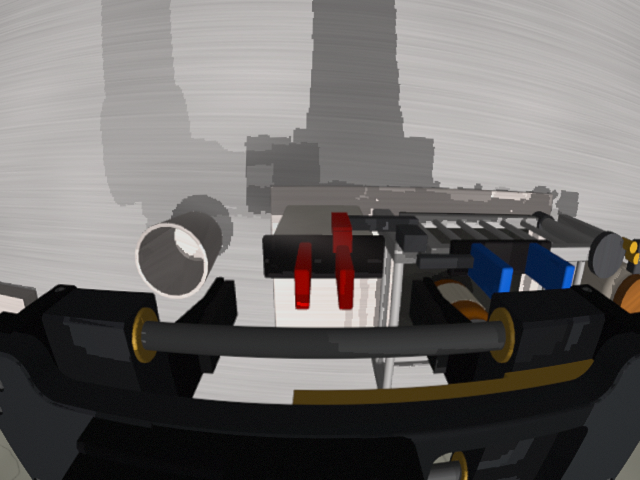

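The red tabs, at (302,275) and (345,275), are now 24 mm between centres, so the catch stays released. Moving above blue.

>>> servo_tool(moves="-0.002 0.02 0 0 -0.02 0 -1;-0.002 0.025 0 0 0 0 -1;0 0.025 0 0 0 0 -1;0 0.025 0 0 0 0 -1;0 0.02 0 0 0 0 -1;0 0.01 0 0 0 0 -1;0 0 0 0 0 0 -1")

```text
time_s: 5.28
tool_pos: [0.6249, 0.1133, 0.2069]
tool_rot: [179.8, -0.8, -176.7]
force: [0.1, -0.5, 0.1]
grip_width: 0.0872
```

```bash
python3 look.py 4 wrist;python3 to.py .6285 .1178 .202 -176.35
```

```text
wrist
red [151. 242.] 240 min [ 0.6133 -0.0056  0.1383] max [0.6251 0.0054 0.1431] topmean [ 6.191e-01 -2.000e-04  1.417e-01] 220
red [ 90. 281.] 137 min [ 0.6256 -0.0255  0.1844] max [ 0.635  -0.0196  0.1871] topmean [ 0.6303 -0.0226  0.1857] 137
red [122. 282.] 181 min [ 0.6241 -0.0026  0.1846] max [0.6336 0.0042 0.187 ] topmean [0.6287 0.0009 0.1858] 181
blue [379. 296.] 480 min [0.6161 0.1392 0.1846] max [0.6372 0.1455 0.1869] topmean [0.6263 0.1423 0.1858] 480
blue [286. 297.] 485 min [0.6191 0.0913 0.1848] max [0.6398 0.0977 0.1868] topmean [0.6294 0.0946 0.1858] 485
{'time_s': np.float64(5.3333), 'qpos': array([  3.1462,  19.0872, -19.5736,  86.2536,   6.1026,  76.5623,
        76.2708]), 'tool_pos': array([0.625 , 0.112 , 0.2067]), 'tool_rot': array([ 179.8224,   -0.8526, -176.7925]), 'force': array([-0.5949,  0.7018,  0.3308]), 'grip_width': np.float64(0.0869)}
pos [0.625  0.112  0.2067] rot [ 179.82   -0.85 -176.79] F [-0.6  0.7  0.3] t 5.3333 w 0.0869
shift [-0.0039  0.0056  0.0047] turn [ 0.006 -0.03  -0.015]
```

>>> servo_tool(moves="-0.004 0.007 0 0 -0.03 -0.015 -1;0 0 0.012 0 0 0 -1;0 0 0.014 0 0 0 -1;0 0 0.014 0 0 0 -1;0 0 0.010 0 0 0 -1;0 0 0 0 0 0 -1")

```text
time_s: 5.83
tool_pos: [0.6329, 0.1123, 0.1556]
tool_rot: [180.0, 0.5, -176.9]
force: [-2.9, 4.5, 13.2]
grip_width: 0.0869
```

```bash
python3 look.py 5 wrist;python3 to.py .628 .1183 .152 -176.35
```

```text
wrist
red [112. 255.] 384 min [ 0.6127 -0.0056  0.1382] max [0.6251 0.0052 0.143 ] topmean [6.190e-01 1.000e-04 1.416e-01] 343
red [ 32. 299.] 42 min [ 0.5998 -0.0265  0.1847] max [0.6278 0.0242 0.2289] topmean [0.5999 0.024  0.2285] 5
blue [404. 318.] 258 min [0.6156 0.1384 0.1846] max [0.6214 0.1449 0.1867] topmean [0.6185 0.1416 0.1857] 258
blue [277. 319.] 229 min [0.6188 0.091  0.1846] max [0.6238 0.0972 0.1868] topmean [0.6213 0.0942 0.1857] 229
blue [400. 360.] 57 min [0.6368 0.1399 0.1849] max [0.6391 0.1461 0.1864] topmean [0.6378 0.1428 0.1857] 57
blue [280. 361.] 56 min [0.6395 0.0926 0.1846] max [0.6416 0.0983 0.1866] topmean [0.6406 0.0956 0.1858] 56
{'time_s': np.float64(5.8833), 'qpos': array([  2.9208,  20.9017, -19.3232,  89.8736,   7.3053,  69.9421,
        75.4568]), 'tool_pos': array([0.6328, 0.1123, 0.1559]), 'tool_rot': array([ 179.9713,    0.5187, -176.8704]), 'force': array([-3.1106,  1.8084,  7.9363]), 'grip_width': np.float64(0.0871)}
pos [0.6328 0.1123 0.1559] rot [ 179.97    0.52 -176.87] F [-3.1  1.8  7.9] t 5.8833 w 0.0871
shift [0.0045 0.0063 0.0039] turn [ 0.001  0.018 -0.018]
```

View pics/wrist5.png

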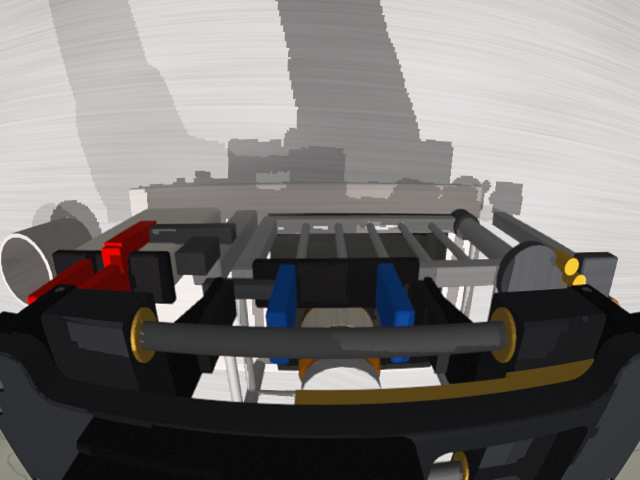

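Upward contact of 13 N: a fingertip landed on something because y is 6 mm off. I'll back up, narrow the jaws to about 70 mm, centre, then descend.

>>> servo_tool(moves="0 0 -0.02 0 0 0 -1;0 0 -0.02 0 0 0 -0.6;0.004 0.007 -0.01 0 0.01 -0.018 -0.6;0 0 0 0 0 0 -0.6;0 0 0 0 0 0 -0.6")

```text
time_s: 6.3
tool_pos: [0.6276, 0.1142, 0.2041]
tool_rot: [-179.9, 0.1, -176.7]
force: [0.8, -0.6, -0.9]
grip_width: 0.072
```

```bash
python3 look.py 6 wrist;python3 to.py .628 .1183 .202 -176.35
```

```text
wrist
red [148. 237.] 273 min [ 0.6131 -0.0057  0.1385] max [0.6245 0.0053 0.1428] topmean [ 6.187e-01 -1.000e-04  1.416e-01] 256
red [ 86. 280.] 199 min [ 0.6256 -0.0255  0.1845] max [ 0.6397 -0.0196  0.187 ] topmean [ 0.6323 -0.0226  0.1857] 199
red [119. 280.] 223 min [ 0.6242 -0.0027  0.1844] max [0.6356 0.0041 0.1867] topmean [0.6298 0.0009 0.1856] 223
blue [285. 294.] 502 min [0.619  0.0917 0.1847] max [0.6401 0.0979 0.1869] topmean [0.6292 0.0948 0.1858] 502
blue [379. 294.] 516 min [0.6161 0.1392 0.1845] max [0.6376 0.1455 0.1868] topmean [0.6264 0.1423 0.1857] 516
{'time_s': np.float64(6.35), 'qpos': array([  2.8626,  18.883 , -19.6391,  86.8291,   6.5423,  75.382 ,
        75.8954]), 'tool_pos': array([0.6274, 0.1146, 0.204 ]), 'tool_rot': array([-1.799222e+02,  4.200000e-02, -1.766549e+02]), 'force': array([ 0.1373, -0.4729,  0.6638]), 'grip_width': np.float64(0.0713)}
pos [0.6274 0.1146 0.204 ] rot [-1.7992e+02  4.0000e-02 -1.7665e+02] F [ 0.1 -0.5  0.7] t 6.35 w 0.0713
shift [-0.0008  0.0036  0.002 ] turn [-0.003  0.001 -0.011]
```

View pics/wrist6.png

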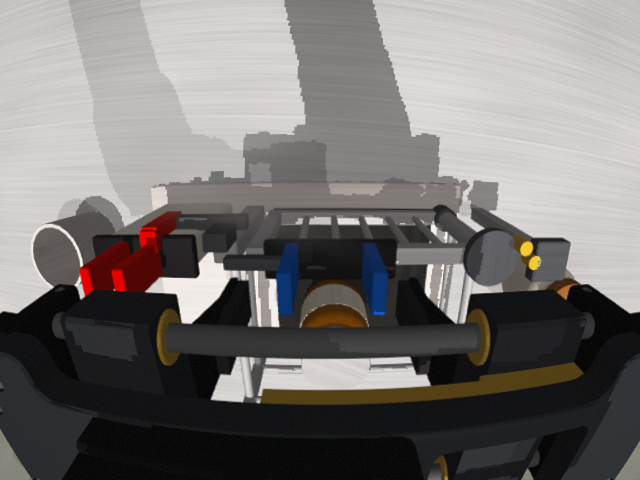

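>>> servo_tool(moves="0 0.007 0 0 0 -0.011 -0.6;0 0 0 0 0 0 -0.6")

```text
time_s: 6.52
tool_pos: [0.6262, 0.1215, 0.2018]
tool_rot: [-179.9, -0.1, -176.4]
force: [-0.9, 1.0, -0.5]
grip_width: 0.0697
```

```bash
python3 to.py .628 .1183 .202 -176.35
```

```text
pos [0.6262 0.1215 0.2018] rot [-1.7991e+02 -1.1000e-01 -1.7636e+02] F [-0.9  1.  -0.5] t 6.5167 w 0.0697
shift [-0.0016 -0.0033 -0.0002] turn [-0.003 -0.004 -0.   ]
```

>>> servo_tool(moves="-0.001 -0.003 0.01 0 0 0 -0.6;0 0 0.012 0 0 0 -0.6;0 0 0 0 0 0 -0.6")

```text
time_s: 6.77
tool_pos: [0.6265, 0.1186, 0.1754]
tool_rot: [-179.9, -0.3, -176.3]
force: [-0.7, -0.9, -0.6]
grip_width: 0.0699
```

```bash
python3 to.py .628 .1183 .152 -176.35
```

```text
pos [0.6265 0.1186 0.1754] rot [-179.88   -0.27 -176.29] F [-0.7 -0.9 -0.6] t 6.7667 w 0.0699
shift [-0.0016 -0.0003  0.0234] turn [-0.004 -0.01   0.002]
```

>>> servo_tool(moves="-0.001 0 0.012 0 -0.01 0 -0.6;0 0 0.010 0 0 0 -0.6;0 0 0 0 0 0 -0.6")

```text
time_s: 7.02
tool_pos: [0.629, 0.1185, 0.1558]
tool_rot: [-179.8, 0.2, -176.3]
force: [-3.9, -1.6, 10.0]
grip_width: 0.0696
```

```bash
python3 look.py 7 wrist; python3 to.py .628 .1183 .152 -176.35
```

```text
wrist
red [105. 259.] 366 min [ 0.6129 -0.0056  0.1383] max [0.6249 0.0054 0.143 ] topmean [6.190e-01 1.000e-04 1.417e-01] 329
red [ 26. 302.] 58 min [ 0.5971 -0.0258  0.1843] max [0.629  0.0303 0.2321] topmean [0.5972 0.0303 0.2321] 5
blue [260. 323.] 98 min [0.619  0.091  0.1842] max [0.6213 0.0971 0.1868] topmean [0.6201 0.094  0.1855] 98
blue [387. 323.] 110 min [0.6156 0.1384 0.1844] max [0.6184 0.1447 0.1867] topmean [0.6169 0.1414 0.1856] 110
blue [264. 364.] 174 min [0.6366 0.092  0.1848] max [0.6415 0.0986 0.1866] topmean [0.6391 0.0954 0.1857] 174
blue [383. 364.] 186 min [0.6335 0.1395 0.1846] max [0.6387 0.1462 0.1867] topmean [0.636  0.1429 0.1857] 186
{'time_s': np.float64(7.0667), 'qpos': array([  2.4425,  20.8465, -19.5822,  90.0056,   7.4928,  70.2519,
        75.2118]), 'tool_pos': array([0.6286, 0.1185, 0.1556]), 'tool_rot': array([-179.8391,    0.2003, -176.3164]), 'force': array([-4.088 ,  0.4084, 11.6114]), 'grip_width': np.float64(0.0698)}
pos [0.6286 0.1185 0.1556] rot [-179.84    0.2  -176.32] F [-4.1  0.4 11.6] t 7.0667 w 0.0698
shift [ 0.0007 -0.0002  0.0036] turn [-0.006  0.007  0.001]
```

View pics/wrist7.png

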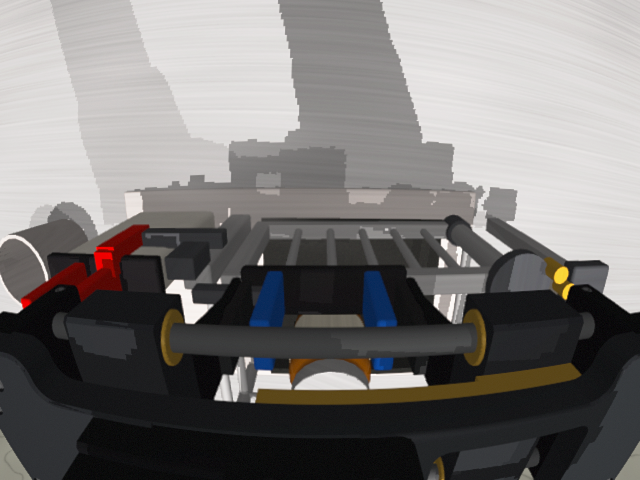

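The fingertips rest on the black plate at z≈0.145, so I'll raise about 4 mm and close.

>>> servo_tool(moves="0 0 -0.006 0 0 0 -0.6;0 0 0 0 0 0 -0.6")

```text
time_s: 7.23
tool_pos: [0.6287, 0.1183, 0.1621]
tool_rot: [-179.8, 0.2, -176.3]
force: [0.7, 0.3, -0.4]
grip_width: 0.0697
```

```bash
python3 to.py .628 .1183 .159 -176.35
```

```text
pos [0.6287 0.1183 0.1621] rot [-179.82    0.21 -176.33] F [ 0.7  0.3 -0.4] t 7.2333 w 0.0697
shift [0.0007 0.     0.0031] turn [-0.006  0.007  0.001]
```

>>> servo_tool(moves="0 0 0 0 0 0 1;0 0 0 0 0 0 1;0 0 0 0 0 0 1;0 0 0 0 0 0 1;0 0 0 0 0 0 1;0 0 0 0 0 0 1;0 0 0 0 0 0 1;0 0 0 0 0 0 1", squeeze=40)

```text
time_s: 7.9
tool_pos: [0.6281, 0.1185, 0.1602]
tool_rot: [-179.9, 0.1, -176.3]
force: [-1.2, 0.8, 2.2]
grip_width: 0.0313
```

```bash
cat > arc.py <<'E'
# next rows along the arc from current pose: hinge H, radius .110 of grasp, relative to actual gripped offset
import sys
from h import *
from cell import env
o=env.get_obs();H=np.array([.6213,.2281]);g0=3.65
p=o['tool_pos'][:2]-H
yaw=o['tool_rot'][2]%360
print('pos',o['tool_pos'].round(4),'rot',o['tool_rot'].round(2),'F',o['force'].round(1),'Tq',o['wrist_torque'].round(2),'t',round(o['time_s'],2),'w',round(o['grip_width'],4))
ang=np.degrees(np.arctan2(-p[1],-p[0]))  # direction hinge->tool; closed: -90+g0
th=(90+g0)-ang  # p = r*(-cos(ang)...)
print('gate angle from position',round(th,1),'from yaw',round(183.65-yaw,1),'radius',round(np.hypot(*p),4),'q',o['qpos'].round(1))
# the ideal pose for gate angle a
for a in map(float,sys.argv[1:]):
    d=np.radians(-90+g0-a);xy=H+.110*np.array([np.cos(d),np.sin(d)])
    T=toolT(o);Rt=R.from_euler('xyz',[180,0,183.65-a],degrees=True).as_matrix()
    print(a,'target',xy.round(4),'shift',(T[:3,:3].T@(np.array([*xy,.161])-T[:3,3])).round(4),'turn',(R.from_matrix(T[:3,:3].T@Rt).as_rotvec()/.5).round(3))
E
python3 arc.py 0 5 10
```

```text
pos [0.6281 0.1185 0.1602] rot [-1.7986e+02  9.0000e-02 -1.7633e+02] F [-1.2  0.8  2.2] Tq [ 0.21  0.03 -0.02] t 7.9 w 0.0313
gate angle from position 0.1 from yaw -0.0 radius 0.1098 q [  2.5  20.7 -19.6  89.7   7.4  70.8  75.3]
0.0 target [0.6283 0.1183] shift [-0.0002 -0.0002 -0.0008] turn [-0.005  0.003  0.001]
5.0 target [0.6187 0.1181] shift [ 0.0094  0.0002 -0.0008] turn [-0.005  0.003  0.175]
10.0 target [0.6091 0.1188] shift [ 0.0189  0.0015 -0.0008] turn [-0.005  0.003  0.35 ]
```

Squeezed, at 31.3 mm. Starting the swing: a constant arc in the tool frame, 4° per row.

>>> servo_tool(moves="0.0077 0.0003 0 0 0 0.14 1;0.0077 0.0003 0 0 0 0.14 1;0.0077 0.0003 0 0 0 0.14 1")

```text
time_s: 8.15
tool_pos: [0.6056, 0.1196, 0.1602]
tool_rot: [-179.9, 0.2, 171.3]
force: [-0.9, -1.0, 2.5]
grip_width: 0.0312
```

```bash
python3 arc.py 15 20
```

```text
pos [0.6056 0.1196 0.1602] rot [-1.7992e+02  1.6000e-01  1.7131e+02] F [-0.9 -1.   2.5] Tq [0.22 0.25 0.33] t 8.15 w 0.0312
gate angle from position 11.9 from yaw 12.3 radius 0.1096 q [  1.3  17.9 -18.2  93.1   6.   69.9  63.2]
15.0 target [0.5997 0.1203] shift [ 0.006  -0.0003 -0.0008] turn [-0.003  0.006  0.093]
20.0 target [0.5903 0.1225] shift [ 0.0156  0.0006 -0.0009] turn [-0.002  0.006  0.267]
```

>>> servo_tool(moves="0.0077 0.0003 0 0 0 0.135 1;0.0077 0.0003 0 0 0 0.135 1;0.0077 0.0003 0 0 0 0.135 1;0.0077 0.0003 0 0 0 0.135 1")

```text
time_s: 8.48
tool_pos: [0.5777, 0.1275, 0.1601]
tool_rot: [180.0, 0.6, 155.4]
force: [-0.0, 1.1, 2.6]
grip_width: 0.0311
```

```bash
python3 look.py 8 wrist scene|grep -v red; python3 arc.py 30 35
```

```text
wrist
blue [354. 321.] 154 min [0.572  0.1389 0.1846] max [0.5768 0.1447 0.1868] topmean [0.5742 0.1419 0.1857] 154
blue [293. 322.] 136 min [0.5626 0.1175 0.1847] max [0.567  0.1233 0.1869] topmean [0.5647 0.1205 0.1857] 136
blue [296. 362.] 75 min [0.5808 0.11   0.1849] max [0.5843 0.1155 0.1867] topmean [0.5825 0.1128 0.1858] 75
blue [353. 362.] 66 min [0.5904 0.1312 0.1848] max [0.5936 0.1368 0.1867] topmean [0.5919 0.134  0.1859] 66
scene
{'time_s': np.float64(8.5833), 'qpos': array([ -0.7714,  14.4652, -16.8995,  97.1927,   4.8102,  68.7116,
        46.6701]), 'tool_pos': array([0.5762, 0.1283, 0.1601]), 'tool_rot': array([-179.9607,    0.4336,  155.562 ]), 'force': array([-2.9669,  0.6325,  3.0077]), 'grip_width': np.float64(0.0312)}
pos [0.5762 0.1283 0.1601] rot [-179.96    0.43  155.56] F [-3.   0.6  3. ] Tq [0.2  0.78 0.18] t 8.58 w 0.0312
gate angle from position 28.0 from yaw 28.1 radius 0.1095 q [ -0.8  14.5 -16.9  97.2   4.8  68.7  46.7]
30.0 target [0.5725 0.1295] shift [ 0.0039 -0.0004 -0.0009] turn [-0.001  0.015  0.067]
35.0 target [0.5641 0.1342] shift [ 0.0135  0.0003 -0.001 ] turn [-0.     0.015  0.241]
```

View pics/wrist8.png

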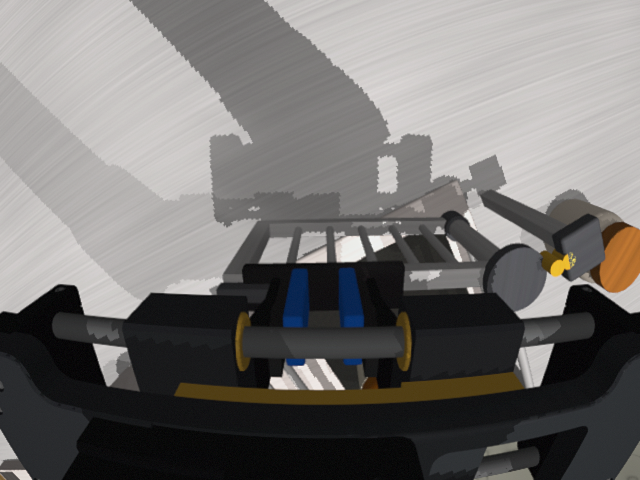

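The gate swings along, with the tabs at (295,315) and (350,315) still squeezed. Continuing.

>>> servo_tool(moves="0.0077 0 0 0 0 0.14 1;0.0077 0.0003 0 0 0 0.14 1;0.0077 0.0003 0 0 0 0.14 1;0.0077 0.0003 0 0 0 0.14 1;0.0077 0.0003 0 0 0 0.14 1")

```text
time_s: 9.0
tool_pos: [0.5452, 0.1497, 0.1601]
tool_rot: [179.9, 0.4, 135.4]
force: [0.2, 0.1, 2.2]
grip_width: 0.0312
```

```bash
python3 arc.py 50 60
```

```text
pos [0.5452 0.1497 0.1601] rot [179.87   0.41 135.43] F [0.2 0.1 2.2] Tq [0.18 0.35 0.4 ] t 9.0 w 0.0312
gate angle from position 47.8 from yaw 48.2 radius 0.1093 q [ -4.   11.5 -16.  100.7   3.7  68.   24.4]
50.0 target [0.5417 0.1522] shift [ 0.0042 -0.0007 -0.0009] turn [0.005 0.014 0.062]
60.0 target [0.5297 0.1671] shift [ 0.0232  0.0016 -0.001 ] turn [0.006 0.014 0.411]
```

>>> servo_tool(moves="0.0077 0 0 0 0 0.135 1;0.0077 0.0003 0 0 0 0.135 1;0.0077 0.0002 0 0 0 0.135 1;0.0077 0.0002 0 0 0 0.135 1;0.0077 0.0002 0 0 0 0.135 1;0.0077 0.0002 0 0 0 0.135 1")

```text
time_s: 9.5
tool_pos: [0.52, 0.1873, 0.1601]
tool_rot: [179.7, 0.4, 111.8]
force: [-0.7, -1.0, 2.2]
grip_width: 0.0308
```

```bash
python3 arc.py 80 90
```

```text
pos [0.52   0.1873 0.1601] rot [179.74   0.41 111.83] F [-0.7 -1.   2.2] Tq [0.06 0.31 0.33] t 9.5 w 0.0308
gate angle from position 71.7 from yaw 71.8 radius 0.1092 q [ -8.6  10.  -15.7 102.4   3.4  67.8  -3.5]
80.0 target [0.5144 0.2021] shift [ 0.0159  0.0003 -0.001 ] turn [0.01  0.014 0.286]
90.0 target [0.5115 0.2211] shift [ 0.0345  0.0047 -0.0011] turn [0.011 0.013 0.635]
```

>>> servo_tool(moves="0.0077 0 0 0 0 0.14 1;0.0077 0.0003 0 0 0 0.14 1;0.0077 0.0003 0 0 0 0.14 1;0.0077 0.0003 0 0 0 0.14 1;0.0045 0 0 0 0 0.08 1;0 0 0 0 0 0 1;0 0 0 0 0 0 1")

```text
time_s: 10.08
tool_pos: [0.5122, 0.2224, 0.1601]
tool_rot: [179.8, 0.4, 93.4]
force: [-1.6, -2.4, 3.7]
grip_width: 0.0315
```

```bash
python3 arc.py 90;python3 look.py 9 wrist scene side|grep -v red; python3 arc.py 90
```

```text
pos [0.5122 0.2224 0.1601] rot [179.83   0.42  93.41] F [-1.6 -2.4  3.7] Tq [-0.11  0.68  0.11] t 10.08 w 0.0315
gate angle from position 90.6 from yaw 90.2 radius 0.1092 q [-12.6  10.8 -15.5 101.4   3.6  68.2 -25.7]
90.0 target [0.5115 0.2211] shift [-0.0012 -0.0008 -0.0009] turn [ 0.006  0.015 -0.008]
wrist
blue [293. 322.] 172 min [0.4969 0.2279 0.1847] max [0.5034 0.2322 0.1869] topmean [0.5002 0.2302 0.1858] 172
blue [354. 322.] 163 min [0.5202 0.2297 0.1849] max [0.5266 0.2338 0.187 ] topmean [0.5234 0.2317 0.1859] 163
blue [295. 362.] 63 min [0.4987 0.2095 0.1847] max [0.5043 0.2124 0.1868] topmean [0.5015 0.2111 0.1858] 63
blue [352. 362.] 57 min [0.5221 0.2116 0.1849] max [0.5276 0.2139 0.1868] topmean [0.5248 0.2127 0.1859] 57
scene
side
blue [232. 179.] 32 min [0.5236 0.2088 0.1427] max [0.526  0.2146 0.1849] topmean [0.5246 0.2098 0.1841] 5
blue [219. 181.] 32 min [0.5002 0.2071 0.1426] max [0.5027 0.2132 0.1845] topmean [0.5013 0.2106 0.184 ] 4
{'time_s': np.float64(10.2333), 'qpos': array([-12.5307,  10.7988, -15.5364, 101.4327,   3.5763,  68.1758,
       -25.7968]), 'tool_pos': array([0.5122, 0.2223, 0.1601]), 'tool_rot': array([179.801 ,   0.3962,  93.3375]), 'force': array([-2.1913, -1.3556,  4.3191]), 'grip_width': np.float64(0.0312)}
pos [0.5122 0.2223 0.1601] rot [179.8    0.4   93.34] F [-2.2 -1.4  4.3] Tq [-0.11  0.67  0.16] t 10.23 w 0.0312
gate angle from position 90.6 from yaw 90.3 radius 0.1092 q [-12.5  10.8 -15.5 101.4   3.6  68.2 -25.8]
90.0 target [0.5115 0.2211] shift [-0.0012 -0.0008 -0.0009] turn [ 0.007  0.014 -0.011]
```

View pics/wrist9.png

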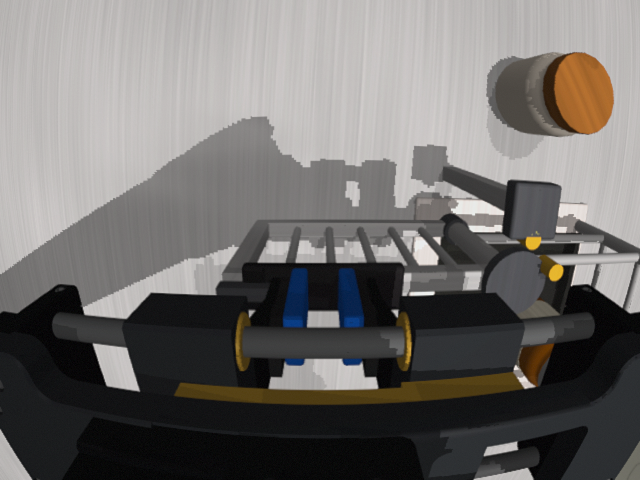

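View pics/scene9.png

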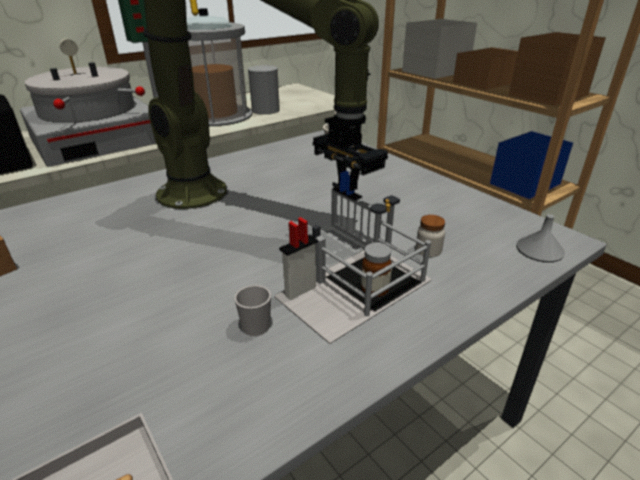

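View pics/side9.png

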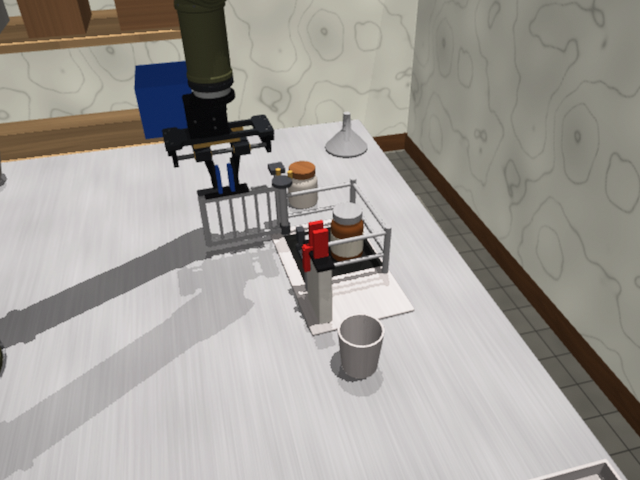

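The gate stands about 90° open, with the blue tabs squeezed at (297,315) and (348,315) in the wrist view. In the scene view the jars at (376,265) and (431,235) and the cup at (254,310) stand where they did. The pose is steady, so I'm handing in.

```bash
python3 -c "
from cell import env
print(env.sign_off())"; python3 arc.py
```

```text
the job is handed in; nothing more can be done
None
the job is handed in; nothing more can be done
```

The gate stands wide open, and the arm is still gripping the squeezed blue catch. I handed the job in at about 10.2 s of the 45 s allowed.

- **Red catch:** I squeezed it to 32.2 mm, which is fully together. After I let go, the tabs measured about 24 mm between centres, so it stayed released.
- **Blue catch and gate:** I squeezed the blue catch with a 40 N grip (31.2 mm opening) and swung the gate along its arc past the detent. The last check put the gate at 90.6° from tool position and 90.3° from tool yaw. It held steady against the spring, with about 5 N on the wrist.
- **Jars and cup:** they look unmoved in the last scene and side pictures. I judged this by eye and did not measure it.

**What went wrong on the way:**
- While lowering onto the blue catch, the fingertips touched the black plate twice, with about 13 N and 12 N upward. I backed off each time and gripped a few millimetres higher.
- Small corrections were often lost or overshot by a few millimetres, so I measured again before each grasp.
- The scene camera's colour check never picked out the tabs. The positions come from several wrist views checked against the side view, which agreed to within about 5 mm.
- I could not read the gate after hand-in, so nothing confirms the final second.

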